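# Seat the label holder on the parts rack

### The job

A loose label holder hangs on the hook stand beside the parts rack. Lift it up and off its hook, then push it straight down over the rack's front lip in the empty middle bay, label facing out and back leg behind the lip like its two neighbours, feeling your way against the spring until it sits fully home on the lip, without forcing it and without disturbing the other things on the bench. The job finishes while you are still holding it: keep your grip on it and keep it pressed home, do not let go.

Things in the scene. Friction and masses are not known exactly. Their poses are not given: they have to be found in the camera images.
- holder_grip (a point): Centre of the grip block on top of the loose black plastic label holder (50-90 g). Block: 21 thick (x) x 40 wide (y) x 42 high; the point is 26 mm above holder_seat. Axes: x from the label side to the back leg side, y along the width, z up. Grasp from above across the 21 mm thickness (fingers closing along x); plate, block and leg are flush, 21 thick overall.
- holder_seat (a point): Middle of the underside of the holder's bridge (64 wide, 6 thick), 26 mm straight below holder_grip, same axes. Below the bridge hang the front plate and the back leg with a gap of 13 between them (x -6.5 to 6.5), so the holder is an upside-down U. The seat rests on the hook at the start and on the rack's lip when home.
- holder_label (a point): Middle of the outer face of the holder's front plate, with the white label: 10.5 mm to -x of and 21 mm below holder_seat. The plate is 4 thick, 64 wide, and reaches 40 below the seat.
- holder_leg (a point): Middle of the lower end of the holder's back leg: 8.5 mm to +x of and 24 mm below holder_seat. The leg is 4 thick, 56 wide.
- hook (a point): Middle of the top edge of the flat steel hook of the stand (base 110 x 130), 150 mm above the bench. The holder sits astride it, y axes parallel. Hook 8 thick (x), 12 high, 100 long (y); post at its +y end and upturned tip at its -y end rise 12 above its top edge. Straight up the holder is clear of everything once raised 55 mm.
- lip (a point): Middle of the top edge of the lip in the empty middle bay of the rack, 130 mm above the bench. Axes: x from the front over the lip to the shelf behind, y along the lip, z up. Lip 5 thick (x -2.5 to 2.5). Behind it a channel 16 wide, 32 deep, then a fence 12 lower than the lip's top. Home: holder_seat on this point, axes the same.
- ejector (a joint): Sprung steel bar in the channel of the middle bay, 54 long, 12 wide (x 4.5 to 16.5 from lip). Value in m, 0 at rest with its top 14 mm below the lip's top edge, growing as it is pushed down. The back leg meets it with the seat 10 mm above the lip; it pushes back with 4 N at 0 and 8 N at 0.010, where the bridge meets the lip (home). If let go it lifts the holder again.
- rack: Grey parts rack, its front turned away from the robot; fixed, 270 wide (y) x 170 deep. Origin on the bench straight below lip, same axes. Two fixed holders of the same shape sit home on its lip 88 mm to either side of the middle; their blocks end 47 mm above the lip. Grey bins stand behind, from x = 75 mm on, 8 mm higher than the lip. It bears a push of up to 60 N.
Not all that is in view belongs to the job. What is shaped like the part that bears holder_grip but orange is not meant.

How it is judged:
On the way:
1. the holder is gripped and lifted clear above its hook (z of holder_seat in the frame of hook above 0.042 m and contact force between the fingers and holder above 1 N), for 0.1 s.
At the end, for the whole second after the job is handed in: Holder on the middle bay's lip: seat < 2 mm above it, within 10 mm of the middle, square to 0.15 and upright to 0.12 rad, label in front, leg behind the lip, bar down > 8 mm, pressed on the rack with > 5 N, at rest, and still held by the fingers (z of holder_seat in the frame of lip between -0.004 and 0.002 m and y of holder_seat in the frame of lip between -0.01 and 0.01 m and x of holder_leg in the frame of lip above 0.003 m and x of holder_label in the frame of lip below -0.004 m and angle between the y axis of holder_seat and the y axis of lip, either way round below 0.15 rad and angle between holder_seat's own z axis and vertical below 0.12 rad and value of joint ejector above 0.008 m and contact force between holder and rack above 5 N and contact force between the fingers and holder above 1 N and linear speed of holder below 0.02 m/s); the arm keeps its last pose, push and grip.
It fails at once if the holder is forced against the rack with more than 60 N (contact force between holder and rack above 60 N).
It fails at once if another thing on the bench is moved more than 30 mm (distance of any of spool, tape, flux, board, driver, waterbottle, smalltray from where it was at the start of the episode above 0.03 m).
It also fails if it takes over 42 s, if anything falls off the work surface, if the arm or the gripper's body presses on something with over 40 N, if the wrist force passes 120 N, or if a joint passes its speed limit or range.

### The arm

A 7-joint arm with a two-finger parallel gripper is mounted at the origin on the work surface. World frame = base frame: x ahead of the robot, y to its left, z up, the work surface at z = 0. Lengths are in m, angles in rad, forces in N, time in s.
With the tool pointing down it reaches from about 0.4 to 0.875 m from the base axis. Payload 19.3 kg.
Tool frame: the origin (TCP) lies at the very end of the fingers, on their centre line; the grasp point (between the pads) lies 19 mm behind it; z points along the fingers, y is the direction in which the jaws open and shut (so a half turn about z gives the same grasp; the last joint's range is limited). The gripper opens to 85 mm and grips with 20 to 120 N. Pads are 22 mm wide; open, the fingers measure 114 mm over their backs; the gripper's body (76 mm by 85 mm) begins 54 mm behind the grasp point. The pads swing forward as they close: fully open they stand 13 mm farther back than shut.
Start: joints at [1.274, 0.521, -0.036, 1.599, 0.021, 1.021, -0.113], TCP at [0.141, -0.609, 0.231] pointing down, gripper open.
Joint ranges: [-2.91, 2.91], [-0.3, 2.13], [-1.5, 1.42], [0.17, 2.43], [-1.26, 4.41], [0.16, 1.93], [-2.52, 2.52]. Speed limits (rad/s): [1.89, 1.89, 2.39, 2.39, 3.01, 3.01, 3.01].

### API

Orientations are given as [roll, pitch, yaw] about the fixed x, y, z axes, in that order (R = Rz(yaw) Ry(pitch) Rx(roll)).
In Python, from workcell import bot, vision, job_done gives the robot as it stands.
- The arm moves only by the tool arm_command, never from a script. Its arguments are lists of equal length, an entry for each row: "gripper": the finger opening in cm, from 0 to 8.54; "slide": the shift along the tool's x, y, z in cm, a list of three; "turn": the turn, a rotation vector about the tool's x, y, z in degrees, a list of three. A call has 1 to 5 rows; each row is the pose to reach, as a shift and turn from the pose commanded when the call began, along the tool's axes at that moment; what a row does not reach only later rows make up. A row lasts 1/8 s, in which the tool goes at most 62.5 mm and 10.7 degrees, less where a joint would pass 70% of its speed; a pose out of reach is approached as far as the arm can. A call with a gripper value outside its range is refused whole. The fingers move at their own pace and stop on an object; "force" is the grip in N (left out, the last holds). Time passes only in rows, so rows that repeat a pose let the fingers close. It gives the time, the measured TCP pose, the force and the opening at its end, in the units of the state.
- bot.observe(): the state, without advancing time (a new reading comes with each control period).
- vision.grab_frame(name): name is "scene" or "top" or "wrist"; returns the picture (400x640x3 uint8, blue, green, red); there is no depth.
- vision.camera_model(name): a dict with "mtx" (3x3 intrinsics, pixels), "T" (4x4, takes a point from camera to world coordinates). Camera axes: x right, y down, z forward; pixel columns grow to the right and rows downward; lengths in m; the calibration is good to about 2 mm. A picture is of the moment at which its call begins: read the wrist's pose just before it. camera_model takes no time and is no camera call; for the wrist camera it gives the pose at the moment of the call.
- job_done(): hands the job in, once; it reports no verdict.
The state is a dict: "clock": time; "qpos": joint angles; "qd": joint speeds; "joint_efforts": joint torques, N m; "position": TCP position; "tool_rot": TCP orientation; "force": force on the tool from outside, world axes, zero at the start; "moment": the same for the moment, N m; "grip_width": finger opening in m.
Only numpy, scipy, OpenCV 4.12 (cv2) and the standard library are available. Lean on these libraries where they do the work, as an engineer would, in place of code of your own. Each camera call takes 0.05 s, during which the arm holds its last target. There are 200 camera calls.

## Working session

There is one attempt and no reset: what is moved stays moved. The work goes in short steps, Python scripts to look and compute and a tool call to move; the robot and the scene stay as the last step left them, time stands still between calls to the robot, and variables do not carry over. Pictures are saved under pics/ and viewed, about 8 in all and at most 12, crops included, and the job is handed in when it is done.

Besides the shell and the picture viewer there is one more tool, called after "Request:" by a JSON object that holds its "name" and its "arguments". arm_command: Moves the arm, as the interface text tells. Its arguments: {"type":"object","properties":{"gripper":{"type":"array","items":{"type":"number"}},"slide":{"type":"array","items":{"type":"array","items":{"type":"number"}}},"turn":{"type":"array","items":{"type":"array","items":{"type":"number"}}},"force":{"type":"number"}},"required":["gripper","slide","turn"]}

```bash
mkdir -p pics; python3 - <<'E'
from workcell import bot, vision
import cv2, numpy as np
s=bot.observe(); print({k:np.round(v,3).tolist() for k,v in s.items()})
for n in("scene","top"):
    cv2.imwrite(f"pics/{n}0.png",vision.grab_frame(n)); m=vision.camera_model(n); print(n,np.round(m["mtx"],1).tolist(),np.round(m["T"],3).tolist())
E
```

```text
{'clock': 0.0, 'qpos': [1.274, 0.522, -0.036, 1.6, 0.021, 1.021, -0.113], 'qd': [-0.001, -0.002, -0.003, 0.0, 0.0, -0.002, -0.002], 'joint_efforts': [-0.001, -92.713, 1.979, -36.994, 0.018, 0.008, -0.0], 'position': [0.14, -0.609, 0.231], 'tool_rot': [-3.14, 0.0, 0.227], 'force': [-0.089, -0.491, 0.234], 'moment': [0.033, 0.057, -0.018], 'grip_width': 0.085}
scene [[391.5, 0.0, 318.7], [0.0, 391.5, 197.5], [0.0, 0.0, 1.0]] [[-0.827, 0.287, -0.484, 0.999], [0.563, 0.43, -0.706, 0.728], [0.006, -0.856, -0.517, 0.618], [0.0, 0.0, 0.0, 1.0]]
top [[381.1, 0.0, 322.7], [0.0, 381.1, 208.6], [0.0, 0.0, 1.0]] [[0.017, -0.988, 0.153, 0.423], [-1.0, -0.017, 0.003, 0.065], [-0.001, -0.153, -0.988, 0.854], [0.0, 0.0, 0.0, 1.0]]
```

View pics/scene0.png

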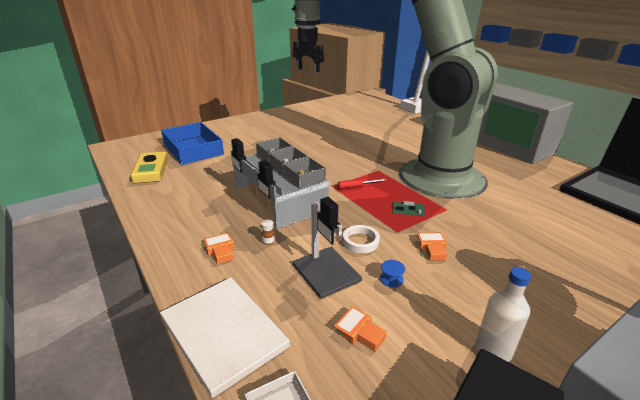

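View pics/top0.png

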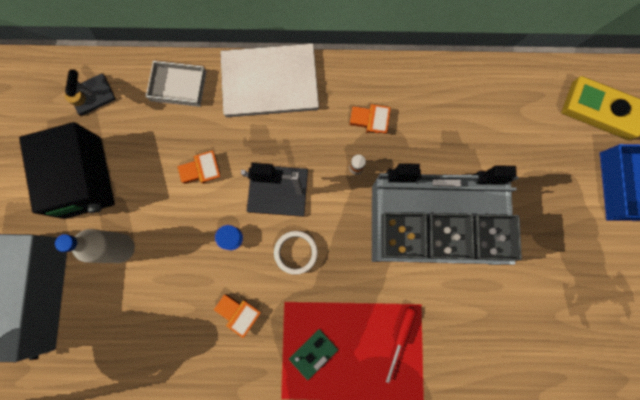

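Candidates in the top view: the black holder on the hook stand at (262,172), fixed black holders at (403,172) and (497,174), and orange decoys at (202,166), (372,118) and (240,314). There is also a black gadget at (90,90). I choose the one on the stand and check it in a close crop.

```bash
python3 - <<'E'
import cv2, numpy as np
a=cv2.imread("pics/scene0.png")[130:300,220:380]; b=cv2.imread("pics/top0.png")[130:280,230:530]
b=cv2.resize(b,None,fx=2.6,fy=2.6,interpolation=3)[:,:]
cv2.imwrite("pics/c_top.png",b)
cv2.imwrite("pics/c_scene.png",cv2.resize(a,None,fx=3.5,fy=3.5,interpolation=3))
E
```

```text
(no output)
```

View pics/c_scene.png

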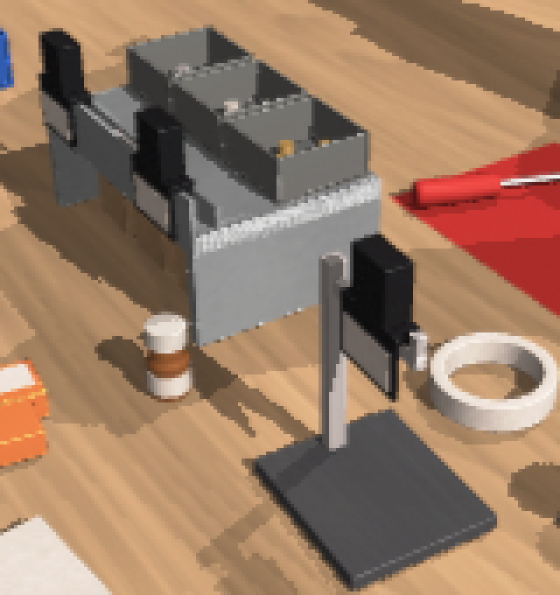

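View pics/c_top.png

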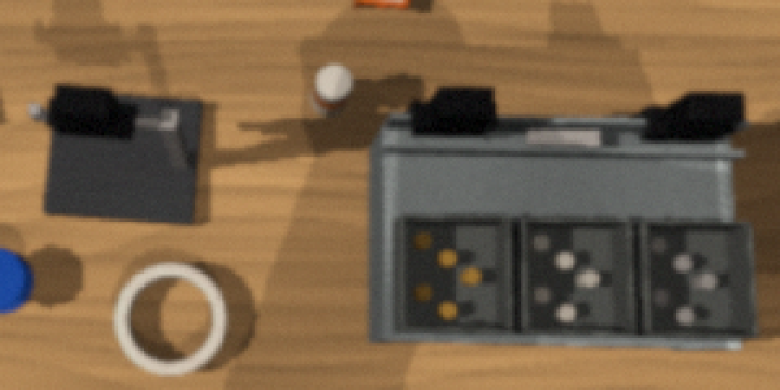

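The close crop confirms the choice. The black holder sits astride the hook with its white label facing the camera (about world +x), like its neighbours, and the post is at the far (-y) end. Next, rough positions.

```bash
cat > h.py <<'E'
import numpy as np, cv2
from workcell import bot, vision
def ray(m,px):
    d=m["T"][:3,:3]@np.linalg.inv(m["mtx"])@np.array([px[0],px[1],1.]); return m["T"][:3,3].copy(),d
def onz(m,px,z):
    o,d=ray(m,px); return o+d*(z-o[2])/d[2]
def proj(m,P):
    T=np.linalg.inv(m["T"]); p=m["mtx"]@(T[:3,:3]@np.asarray(P,float)+T[:3,3]); return p[:2]/p[2]
def tri(a,b):
    (o1,d1),(o2,d2)=a,b; s=np.linalg.lstsq(np.c_[d1,-d2],o2-o1,rcond=None)[0]
    p,q=o1+s[0]*d1,o2+s[1]*d2; return (p+q)/2,np.linalg.norm(p-q)
E
python3 - <<'E'
from h import *
im=cv2.imread("pics/top0.png"); m=vision.camera_model("top")
g=im.max(2)
for name,(x0,x1,y0,y1) in dict(hold=(240,300,155,190),n1=(385,425,155,190),n2=(475,520,155,190)).items():
    k=(g[y0:y1,x0:x1]<45).astype(np.uint8); n,l,st,c=cv2.connectedComponentsWithStats(k); i=1+np.argmax(st[1:,4]); print(name,st[i]+[x0,y0,0,0,0],c[i]+[x0,y0])
print("stand tip/post/hold",[onz(m,p,z).round(3) for p,z in [((243.5,173),.162),((297,174),.162),((263,169),.197)]])
print("n",[onz(m,p,.177).round(3) for p in [(405,170),(503,172)]], "bar",onz(m,(446.5,182.7),.116).round(3))
E
```

```text
hold [249 163  35  22 570] [265.24912281 173.85614035]
n1 [385 164  40  18 539] [405.06493506 173.50649351]
n2 [477 166  39  18 556] [496.8705036  175.37230216]
stand tip/post/hold [array([0.595, 0.216, 0.162]), array([0.595, 0.116, 0.162]), array([0.594, 0.174, 0.197])]
n [array([ 0.602, -0.082,  0.177]), array([ 0.601, -0.261,  0.177])] bar [ 0.593 -0.177  0.116]
```

Request:
{"name": "arm_command", "arguments": {"gripper": [8.5,8.5,8.5,8.5,8.5], "slide": [[4,-4.4,-2.2],[8,-8.8,-4.4],[12,-13.2,-6.6],[16,-17.6,-8.8],[20,-22,-11]], "turn": [[0,0,-6],[0,0,-12],[0,0,-18],[0,0,-24],[0,0,-30]]}}

```text
clock: 0.72
position: [0.2844, -0.3515, 0.3404]
tool_rot: [3.142, 0.0, 0.754]
force: [1.2, -0.1, 0.2]
grip_width: 0.085
```

Request:
{"name": "arm_command", "arguments": {"gripper": [8.5,8.5,8.5,8.5,8.5], "slide": [[5.8,-1.7,0],[11.6,-3.4,0],[17.4,-5.1,0],[23.2,-6.8,0],[29,-8.5,0]], "turn": [[0,0,-6],[0,0,-12],[0,0,-18],[0,0,-24],[0,0,-30]]}}

```text
clock: 1.35
position: [0.4386, -0.0917, 0.3398]
tool_rot: [3.141, 0.0, 1.277]
force: [1.0, -1.8, 0.5]
grip_width: 0.0851
```

Request:
{"name": "arm_command", "arguments": {"gripper": [8.5,8.5,8.5,8.5,8.5], "slide": [[5.8,1.4,0],[11.6,2.8,0],[17.4,4.2,0],[23.2,5.6,0],[29.2,6.8,0]], "turn": [[0,0,-4],[0,0,-8],[0,0,-12],[0,0,-15],[0,0,-17]]}}

```text
clock: 1.98
position: [0.5893, 0.1672, 0.3393]
tool_rot: [-3.141, 0.0, 1.571]
force: [0.6, -0.8, -0.2]
grip_width: 0.0852
```

```bash
python3 - <<'E'
from h import *
s=bot.observe(); print(np.round(s["position"],4),np.round(s["tool_rot"],4),np.round(s["qpos"],2))
m=vision.camera_model("wrist"); im=vision.grab_frame("wrist"); cv2.imwrite("pics/w1.png",im); np.savez("w1.npz",**m)
print(np.round(m["T"],3).tolist(),m["mtx"].round(1).tolist())
E
```

```text
[0.5893 0.1672 0.3393] [-3.1412e+00  4.0000e-04  1.5711e+00] [ 0.1   0.49 -0.71  1.47  0.32  1.31 -0.64]
[[1.0, 0.001, -0.001, 0.589], [0.0, -0.952, -0.305, 0.245], [-0.001, 0.305, -0.952, 0.482], [0.0, 0.0, 0.0, 1.0]] [[322.5, 0.0, 317.4], [0.0, 322.5, 202.3], [0.0, 0.0, 1.0]]
```

View pics/w1.png

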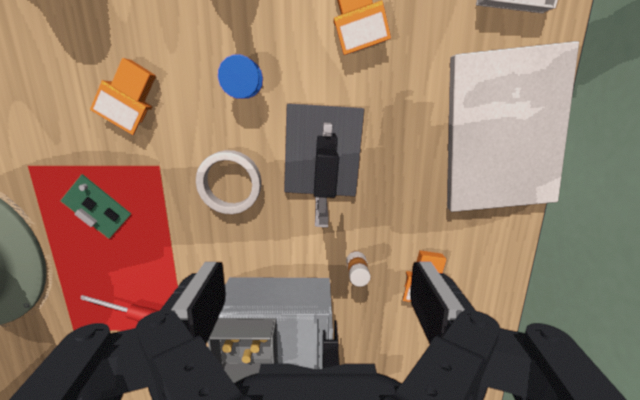

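The wrist view shows the holder block at (326,167), the hook tip at (327,130) and the post at (322,210). The hook is nearly parallel to y. Now I measure it.

```bash
python3 - <<'E'
from h import *
m=dict(np.load("w1.npz")); im=cv2.imread("pics/w1.png")
x0,y0,x1,y1=280,100,370,235
c=im[y0:y1,x0:x1]; cv2.imwrite("pics/w1c.png",cv2.resize(c,None,fx=6,fy=4.4,interpolation=0) if 0 else cv2.resize(c,None,fx=4.4,fy=4.4,interpolation=3))
k=(c.max(2)<32).astype(np.uint8); n,l,st,ce=cv2.connectedComponentsWithStats(k); i=1+np.argmax(st[1:,4]); print(st[i]+[x0,y0,0,0,0])
for r in range(125,205,5):
    xs=np.where(l[r-y0]==i)[0]; print(r,(xs.min()+x0,xs.max()+x0) if len(xs) else None, end=' ')
print("\nholes",[proj(m,p).round(1).tolist() for p in [(.594+dx,.172+dy,.197) for dx in(-.0105,.0105) for dy in(-.02,.02)]])
print([onz(m,p,.162).round(4).tolist() for p in [(327.5,126),(321.5,201)]])
E
```

```text
[317 147  20   9  87]
125 None 130 None 135 None 140 None 145 None 150 (np.int64(318), np.int64(334)) 155 (np.int64(335), np.int64(335)) 160 None 165 None 170 None 175 None 180 None 185 None 190 None 195 None 200 None 
holes [[311.8, 204.5], [311.5, 162.0], [334.3, 204.5], [335.1, 162.0]]
[[0.5985, 0.2206, 0.162], [0.593, 0.1444, 0.162]]
```

View pics/w1c.png

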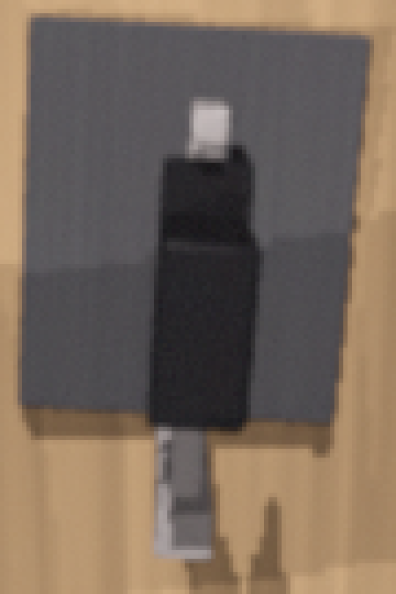

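```bash
python3 - <<'E'
from h import *
m=dict(np.load("w1.npz"))
q=np.array([onz(m,(a/4.4+280-.4,b/4.4+100-.4),.197)[:2] for a,b in [(162,245),(258,250),(245,430),(150,427)]])
print(q.round(4).tolist(),q.mean(0).round(4))
print([np.linalg.norm(q[i]-q[(i+1)%4]).round(4) for i in range(4)])
d=(q[0]+q[1]-q[2]-q[3]); print("dir deg of y edge from +y (ccw)",np.degrees(np.arctan2(-d[0],d[1])))
print("stand base", [onz(m,(a/4.4+280,b/4.4+100),.01)[:2].round(4).tolist() for a,b in [(30,15),(370,38),(333,428),(22,408)]])
E
```

```text
[[0.5879, 0.198], [0.6072, 0.197], [0.6053, 0.159], [0.5853, 0.1597]] [0.5964 0.1784]
[np.float64(0.0194), np.float64(0.038), np.float64(0.02), np.float64(0.0384)]
dir deg of y edge from +y (ccw) -3.3819055594257974
stand base [[0.5458, 0.2397], [0.6543, 0.2327], [0.6472, 0.1025], [0.5393, 0.1096]]
```

Request:
{"name": "arm_command", "arguments": {"gripper": [8.5,8.5,8.5,8.5,8.5], "slide": [[1.1,0.7,4],[1.1,0.7,8],[1.1,0.7,12],[1.1,0.7,16],[1.1,0.7,17.9]], "turn": [[0,0,3.4],[0,0,3.4],[0,0,3.4],[0,0,3.4],[0,0,3.4]], "force": 40}}

```text
clock: 2.65
position: [0.5946, 0.1764, 0.1587]
tool_rot: [-3.139, 0.001, 1.511]
force: [0.2, -0.2, -0.1]
grip_width: 0.0852
```

```bash
python3 - <<'E'
from h import *
s=bot.observe(); print(np.round(s["position"],4),np.round(s["tool_rot"],4),np.round(s["force"],2))
m=vision.camera_model("wrist"); im=vision.grab_frame("wrist"); sc=vision.grab_frame("scene")
a=cv2.resize(im[60:360,120:520],(400,300)); b=cv2.resize(sc[150:300,240:440],(400,300),interpolation=3)
cv2.imwrite("pics/g1.png",np.hstack([a,b])); np.savez("w2.npz",**m)
E
```

```text
[0.5946 0.1764 0.1587] [-3.1391e+00  9.0000e-04  1.5113e+00] [ 0.15 -0.23 -0.11]
```

View pics/g1.png

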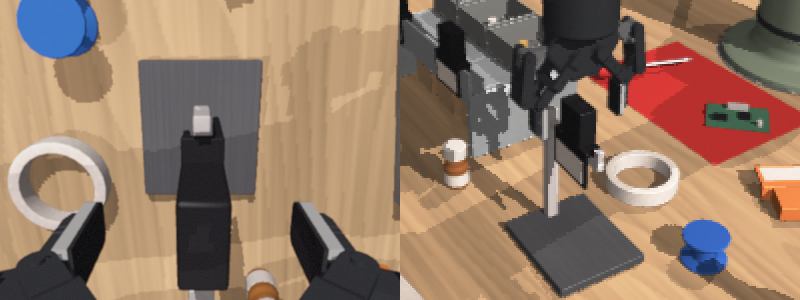

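The view shows the block between the open pads, about 2 mm to +x of the pad midline (crop 203 against 198), which matches the measurement. I correct for that and close.

Request:
{"name": "arm_command", "arguments": {"gripper": [8.5,1.5,1.5,1.5,1.5], "slide": [[0,0.1,0],[0,0.1,0],[0,0.1,0],[0,0.1,0],[0,0.1,0]], "turn": [[0,0,0],[0,0,0],[0,0,0],[0,0,0],[0,0,0]], "force": 50}}

```text
clock: 3.38
position: [0.5966, 0.1769, 0.1611]
tool_rot: [3.141, -0.0, 1.511]
force: [-0.2, -1.6, 4.4]
grip_width: 0.0207
```

Request:
{"name": "arm_command", "arguments": {"gripper": [1.5,1.5,1.5], "slide": [[0,0,0],[0,0,0],[0,0,0]], "turn": [[0,0,0],[0,0,0],[0,0,0]], "force": 50}}

```text
clock: 3.75
position: [0.5965, 0.1769, 0.1611]
tool_rot: [3.141, -0.0, 1.511]
force: [-0.8, -1.8, 6.1]
grip_width: 0.0206
```

Gripped at 20.6 mm. I lift straight up.

Request:
{"name": "arm_command", "arguments": {"gripper": [1.5,1.5,1.5,1.5,1.5], "slide": [[0,0,-1.5],[0,0,-4],[0,0,-7],[0,0,-10],[0,0,-10]], "turn": [[0,0,0],[0,0,0],[0,0,0],[0,0,0],[0,0,0]]}}

```text
clock: 4.38
position: [0.5972, 0.1774, 0.2637]
tool_rot: [3.138, -0.001, 1.511]
force: [1.6, 0.1, -1.7]
grip_width: 0.0203
```

```bash
python3 - <<'E'
from h import *
s=bot.observe(); print(np.round(s["position"],4),np.round(s["tool_rot"],4),np.round(s["force"],2),s["grip_width"])
m=vision.camera_model("wrist"); im=vision.grab_frame("wrist"); sc=vision.grab_frame("scene")
a=cv2.resize(im[100:400,120:520],(400,300)); b=cv2.resize(sc[90:290,240:440],(400,400),interpolation=3)
cv2.imwrite("pics/w3.png",im); np.savez("w3.npz",**m); cv2.imwrite("pics/s3.png",sc)
cv2.imwrite("pics/g2.png",np.hstack([np.pad(a,((0,100),(0,0),(0,0))),b]))
E
```

```text
[0.5972 0.1774 0.2637] [ 3.1380e+00 -1.4000e-03  1.5113e+00] [ 1.56  0.09 -1.7 ] 0.020303480790026408
```

View pics/g2.png

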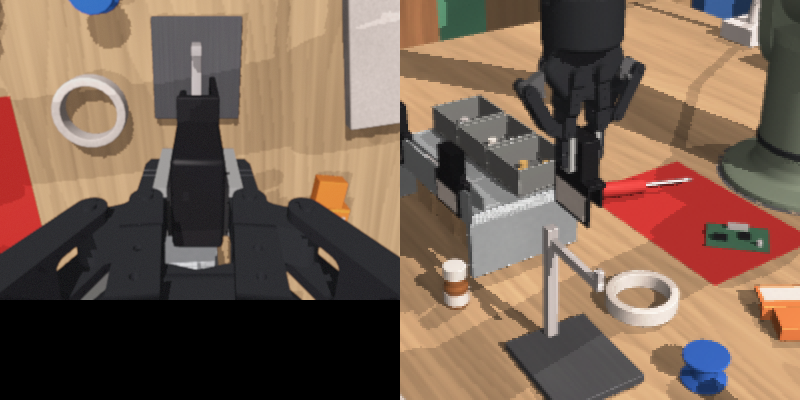

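The holder is lifted clear with its label facing the scene camera. I move past the middle bay to look at it with the wrist camera.

Request:
{"name": "arm_command", "arguments": {"gripper": [1.5,1.5,1.5,1.5,1.5], "slide": [[-4,0.3,-2],[-8.5,0.6,-5],[-13,0.9,-8],[-18,1.2,-10],[-23,1.5,-10]], "turn": [[0,0,0],[0,0,0],[0,0,-1],[0,0,-2],[0,0,-3.4]]}}

```text
clock: 5.1
position: [0.5978, -0.0552, 0.3616]
tool_rot: [3.141, 0.0, 1.571]
force: [-0.2, 0.1, -1.9]
grip_width: 0.0205
```

Request:
{"name": "arm_command", "arguments": {"gripper": [1.5,1.5,1.5,1.5,1.5], "slide": [[-5,0,0],[-10,0,0],[-14,0,0],[-16.5,0,0],[-16.5,0,0]], "turn": [[0,0,0],[0,0,0],[0,0,0],[0,0,0],[0,0,0]]}}

```text
clock: 5.72
position: [0.5971, -0.2208, 0.3594]
tool_rot: [-3.14, -0.0, 1.568]
force: [0.1, 1.2, -1.0]
grip_width: 0.0204
```

```bash
python3 - <<'E'
from h import *
s=bot.observe(); print(np.round(s["position"],4),np.round(s["tool_rot"],4),np.round(s["force"],2),s["grip_width"],s["clock"])
m=vision.camera_model("wrist"); im=vision.grab_frame("wrist"); cv2.imwrite("pics/w4.png",im); np.savez("w4.npz",**m)
print(np.round(m["T"],3).tolist())
cv2.imwrite("pics/w4c.png",cv2.resize(im[0:280,200:460],None,fx=2.1,fy=2.1,interpolation=3))
E
```

```text
[ 0.5971 -0.2208  0.3594] [-3.1397e+00 -2.0000e-04  1.5677e+00] [ 0.13  1.21 -1.05] 0.020361048391597837 5.725
[[1.0, -0.002, -0.003, 0.597], [-0.003, -0.953, -0.304, -0.143], [-0.002, 0.304, -0.953, 0.502], [0.0, 0.0, 0.0, 1.0]]
```

View pics/w4c.png

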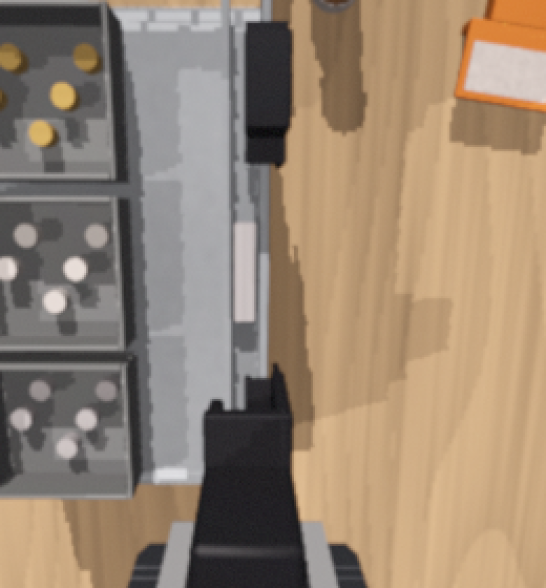

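The crop shows the pale ejector bar at (236–257, 222–322), the lip strip just right of it at x≈257–268 and the neighbour block top at (245–292, 25–128). The held holder is at the bottom and hides the second neighbour. I compute from these.

```bash
python3 - <<'E'
from h import *
m=dict(np.load("w4.npz")); im=cv2.imread("pics/w4.png").astype(int)
P=lambda a,b,z:onz(m,(a/2.1+200-.25,b/2.1-.25),z)[:2].round(4).tolist()
print("bar",[P(a,b,.116) for a,b in[(235,222),(257,222),(256,322),(235,322)]])
print("lipfront",[P(a,b,.13) for a,b in[(269,195),(268,300),(266,370)]],"lipback",P(258,200,.13),P(258,340,.13))
print("n1 top",[P(a,b,.177) for a,b in[(246,24),(292,24),(289,128),(246,128)]])
print("fence",[P(a,b,.118) for a,b in[(232,60),(232,360)]])
print("rack back/side corners", P(228,5,.118))
print("held top edge z .396",[P(a,b,.359+.0362) for a,b in[(195,550),(300,550)]])
r=lambda y:[int(v) for v in im[y,300:345].mean(1)]
for y in (100,120,140,160): print(y,r(y))
m3=dict(np.load("w3.npz")); print("w3 held", [onz(m3,p,.2637+.0362)[:2].round(4).tolist() for p in [(293,260),(345,260)]])
E
```

```text
bar [[0.5897, -0.1493], [0.6017, -0.1493], [0.6012, -0.204], [0.5892, -0.204]]
lipfront [[0.6078, -0.1356], [0.6076, -0.1898], [0.6067, -0.2288]] lipback [0.602, -0.1381] [0.6022, -0.2118]
n1 top [[0.5962, -0.0678], [0.6157, -0.0679], [0.6151, -0.1085], [0.596, -0.1084]]
fence [[0.5888, -0.0704], [0.5873, -0.2257]]
rack back/side corners [0.5871, -0.0459]
held top edge z .396 [[0.5875, -0.2], [0.6061, -0.2]]
100 [174, 174, 173, 172, 172, 171, 173, 173, 167, 142, 108, 103, 123, 147, 155, 154, 152, 152, 153, 151, 142, 116, 111, 111, 126, 126, 123, 115, 97, 99, 102, 102, 104, 101, 103, 123, 153, 160, 162, 162, 161, 159, 159, 155, 151]
120 [167, 167, 168, 169, 169, 169, 173, 173, 168, 143, 112, 146, 188, 198, 199, 195, 194, 195, 196, 194, 182, 144, 101, 104, 137, 146, 140, 127, 100, 97, 102, 101, 102, 103, 101, 101, 104, 125, 157, 153, 119, 124, 152, 155, 150]
140 [169, 170, 168, 168, 168, 169, 172, 173, 168, 143, 107, 140, 188, 197, 198, 194, 192, 195, 198, 197, 187, 142, 106, 133, 170, 175, 169, 145, 113, 97, 99, 100, 102, 101, 102, 102, 101, 104, 107, 107, 104, 103, 98, 98, 118]
160 [170, 170, 168, 168, 169, 170, 172, 174, 174, 160, 114, 91, 95, 97, 95, 96, 96, 96, 96, 97, 96, 103, 115, 140, 172, 176, 169, 130, 104, 99, 100, 99, 102, 101, 101, 103, 103, 102, 105, 107, 105, 102, 100, 96, 100]
w3 held [[0.5889, 0.1996], [0.608, 0.1984]]
```

Request:
{"name": "arm_command", "arguments": {"gripper": [1.5,1.5,1.5,1.5,1.5], "slide": [[4.4,0.8,0],[4.4,0.8,4],[4.4,0.8,9],[4.4,0.8,13],[4.4,0.8,15]], "turn": [[0,0,0.5],[0,0,0.5],[0,0,0.5],[0,0,0.5],[0,0,0.5]]}}

```text
clock: 6.4
position: [0.605, -0.1734, 0.2087]
tool_rot: [-3.139, -0.001, 1.563]
force: [-0.1, 0.0, -0.0]
grip_width: 0.0203
```

Request:
{"name": "arm_command", "arguments": {"gripper": [1.5], "slide": [[0,0,0]], "turn": [[0,0,0]]}}

```text
clock: 6.52
position: [0.6055, -0.174, 0.2102]
tool_rot: [-3.14, -0.001, 1.563]
force: [0.3, 0.2, 0.4]
grip_width: 0.0203
```

```bash
python3 - <<'E'
from h import *
s=bot.observe(); print(np.round(s["position"],4),np.round(s["tool_rot"],4),np.round(s["force"],2),s["grip_width"],s["clock"])
im=vision.grab_frame("wrist"); sc=vision.grab_frame("scene"); tp=vision.grab_frame("top")
for n,i in(("w5",im),("s5",sc),("t5",tp)): cv2.imwrite(f"pics/{n}.png",i)
a=cv2.resize(sc[70:220,200:350],(450,450),interpolation=3); b=cv2.resize(im[130:330,240:400],(350,450),interpolation=3)
cv2.imwrite("pics/g5.png",np.hstack([a,b]))
E
```

```text
[ 0.6055 -0.174   0.2102] [-3.1402e+00 -7.0000e-04  1.5627e+00] [0.29 0.22 0.42] 0.020251570265425112 6.525
```

View pics/g5.png

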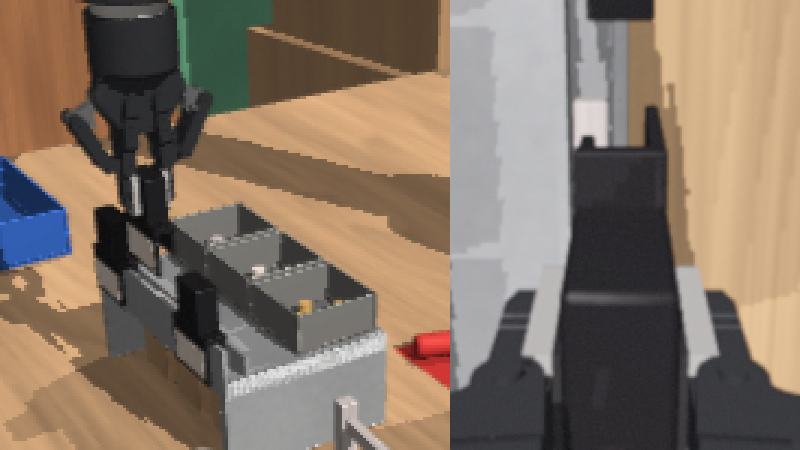

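The wrist crop shows the lip strip (about column 620) midway between the leg's inner face (597) and the plate's inner face (645). I descend, with a 3 mm correction in y.

Request:
{"name": "arm_command", "arguments": {"gripper": [1.5,1.5,1.5,1.5,1.5], "slide": [[-0.3,0,0.5],[-0.3,0,1.5],[-0.3,0,2.5],[-0.3,0,3.5],[-0.3,0,3.9]], "turn": [[0,0,0],[0,0,0],[0,0,0],[0,0,0],[0,0,0]]}}

```text
clock: 7.3
position: [0.6054, -0.1775, 0.1708]
tool_rot: [-3.141, -0.0, 1.562]
force: [-0.4, -0.4, 0.1]
grip_width: 0.0205
```

Request:
{"name": "arm_command", "arguments": {"gripper": [1.5,1.5,1.5,1.5,1.5], "slide": [[0,0,0.3],[0,0,0.6],[0,0,0.9],[0,0,1.2],[0,0,1.3]], "turn": [[0,0,0],[0,0,0],[0,0,0],[0,0,0],[0,0,0]]}}

```text
clock: 7.92
position: [0.6057, -0.1776, 0.1585]
tool_rot: [-3.141, -0.0, 1.562]
force: [-0.4, 0.4, -0.4]
grip_width: 0.0208
```

Request:
{"name": "arm_command", "arguments": {"gripper": [1.5,1.5,1.5,1.5,1.5], "slide": [[0,0,0.2],[0,0,0.4],[0,0,0.6],[0,0,0.8],[0,0,1.0]], "turn": [[0,0,0],[0,0,0],[0,0,0],[0,0,0],[0,0,0]], "force": 80}}

```text
clock: 8.55
position: [0.6057, -0.1776, 0.1488]
tool_rot: [3.142, 0.0, 1.562]
force: [-1.4, 0.7, 4.1]
grip_width: 0.0198
```

Request:
{"name": "arm_command", "arguments": {"gripper": [1.5,1.5,1.5], "slide": [[0,0,0.15],[0,0,0.3],[0,0,0.4]], "turn": [[0,0,0],[0,0,0],[0,0,0]]}}

```text
clock: 8.93
position: [0.6058, -0.1776, 0.1448]
tool_rot: [3.141, 0.0, 1.562]
force: [-1.9, 0.9, 5.4]
grip_width: 0.02
```

Spring contact came as expected (4 N, then 5.4 N). I carry on in small steps.

Request:
{"name": "arm_command", "arguments": {"gripper": [1.5,1.5,1.5], "slide": [[0,0,0.1],[0,0,0.2],[0,0,0.3]], "turn": [[0,0,0],[0,0,0],[0,0,0]]}}

```text
clock: 9.3
position: [0.6058, -0.1776, 0.1419]
tool_rot: [3.141, 0.0, 1.562]
force: [-2.5, 1.0, 7.3]
grip_width: 0.02
```

Request:
{"name": "arm_command", "arguments": {"gripper": [1.5,1.5,1.5], "slide": [[0,0,0.05],[0,0,0.1],[0,0,0.1]], "turn": [[0,0,0],[0,0,0],[0,0,0]]}}

```text
clock: 9.68
position: [0.6058, -0.1777, 0.1411]
tool_rot: [3.141, 0.0, 1.562]
force: [-3.2, 1.1, 9.5]
grip_width: 0.0202
```

Request:
{"name": "arm_command", "arguments": {"gripper": [1.5,1.5,1.5], "slide": [[0,0,0.05],[0,0,0.1],[0,0,0.1]], "turn": [[0,0,0],[0,0,0],[0,0,0]]}}

```text
clock: 10.05
position: [0.6058, -0.1777, 0.1411]
tool_rot: [3.141, 0.001, 1.562]
force: [-9.2, 0.1, 24.1]
grip_width: 0.0203
```

Request:
{"name": "arm_command", "arguments": {"gripper": [1.5,1.5,1.5], "slide": [[0,0,0.05],[0,0,0.05],[0,0,0.05]], "turn": [[0,0,0],[0,0,0],[0,0,0]]}}

```text
clock: 10.42
position: [0.6059, -0.1777, 0.141]
tool_rot: [3.141, 0.001, 1.562]
force: [-11.9, 2.2, 30.7]
grip_width: 0.0197
```

There is a hard stop at TCP z = 0.141, exactly the height expected for home, and the force rises without any travel. I ease off slightly and check.

Request:
{"name": "arm_command", "arguments": {"gripper": [1.5,1.5,1.5,1.5], "slide": [[0,0,-0.05],[0,0,-0.05],[0,0,-0.05],[0,0,-0.05]], "turn": [[0,0,0],[0,0,0],[0,0,0],[0,0,0]]}}

```text
clock: 10.92
position: [0.6059, -0.1777, 0.1411]
tool_rot: [3.141, 0.001, 1.562]
force: [-9.1, 1.7, 24.0]
grip_width: 0.0202
```

```bash
python3 - <<'E'
from h import *
s=bot.observe(); print(np.round(s["position"],4),np.round(s["tool_rot"],4),np.round(s["force"],2),s["grip_width"],s["clock"])
im=vision.grab_frame("wrist"); sc=vision.grab_frame("scene")
a=cv2.resize(sc[120:220,215:315],(500,500),interpolation=3); b=cv2.resize(im[130:330,260:380],(300,500),interpolation=3)
cv2.imwrite("pics/g6.png",np.hstack([a,b]))
E
```

```text
[ 0.6059 -0.1777  0.1411] [3.1409e+00 7.0000e-04 1.5618e+00] [-9.06  1.71 24.01] 0.020170460527496166 10.925
```

View pics/g6.png

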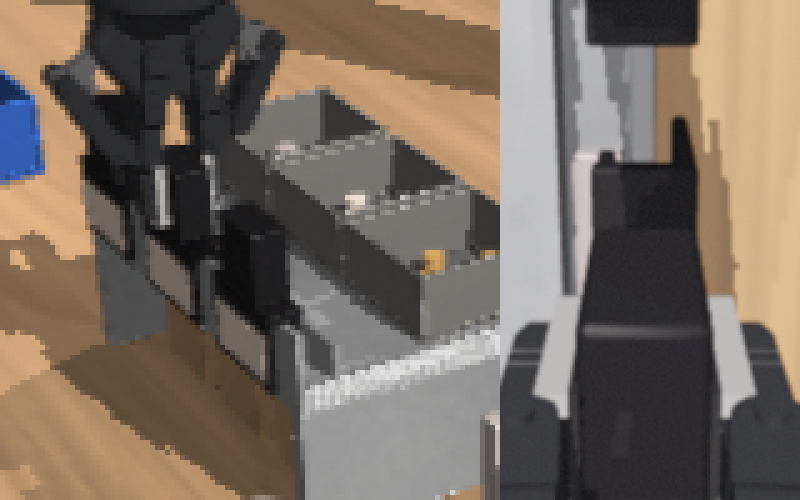

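The holder sits level with its two neighbours. The label plate is in front of the lip, the leg is behind it and the grip is held. I hand it in.

```bash
python3 -c "
from workcell import job_done, bot
job_done(); s=bot.observe(); print(s['position'],s['force'],s['grip_width'],s['clock'])"
```

```text
the job is handed in; nothing more can be done
the job is handed in; nothing more can be done
```

The label holder is seated on the middle bay's lip, still gripped and pressed home. I handed the job in after about 11 s on the robot's clock; it gave no verdict.

- **Grasp and lift:** I took the black holder off the hook with about 100 mm of straight lift and carried it over the rack to the bay.
- **Seating:** The spring met the leg at about 4 N and rose to 7.3 N over the travel. A hard stop then came at TCP z = 0.141, the height I had worked out for home.
- **Push:** The force peaked at about 31 N, and I eased it to about 24 N for the hand-in.
- **Last checks:** The fingers were closed on the holder at 20 mm and the tool was upright. It was about 0.5° from square with the rack, and I estimate the holder within 2 mm of the bay's middle. The last picture shows the label facing out, level with its two neighbours.
- **Not as expected or not checked:** A sideways force of about 9 N in -x appeared along with the press; I left it because the position did not move. I did not measure whether other items on the bench shifted, though no unexpected contact showed up. Reading the robot state after hand-in was refused.

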